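# Repack the classroom robot kit

## Task

Pack the robot kit back into its open white box: the larger wheel, the longer gear motor, the battery case and the ball castor each go into the foam recess cut to their shape, fully down on its floor and flat, the same side up as they lie now. The smaller wheel and the shorter motor belong to another kit: leave them where they lie.

Things in the scene. Friction and masses are not known exactly. Their poses are not given: they have to be found in the camera images.
- large_wheel: Belongs to the kit. The larger of two loose robot wheels: black tyre with white hub, 60 mm in diameter, 26 mm thick, lying flat on the bench. Origin: centre of its underside; z up along its axle. Mass about 45 g.
- long_motor: Belongs to the kit. The longer of two loose gear motors: a block 66 mm long (x), 22 mm wide (y), 22 mm high, bright steel at its -x end and grey plastic at its +x end, with a thin white shaft stub 7 mm high standing on top, 10 mm from its +x end. Origin: centre of its underside; z up. About 60 g.
- battery_case: Belongs to the kit. Black open-topped battery case with two cells lying in it: 62 mm long (x), 38 mm wide (y), 22 mm high; the cells end 5 mm below its rim. Origin: centre of its underside; z up. About 70 g.
- ball_castor: Belongs to the kit. Black round castor housing, 34 mm in diameter with straight sides to 18 mm high, a steel ball on top (27 mm high in all). Stands ball up. Origin: centre of its underside; z up. About 35 g.
- small_wheel: Does not belong, leave it. The smaller wheel: same looks as the larger, 42 mm in diameter, 26 mm thick. Origin: centre of its underside.
- short_motor: Does not belong, leave it. The shorter gear motor: same looks as the longer, 44 mm long (x), 22 mm wide, 22 mm high. Origin: centre of its underside.
- big_round_insert: Black foam insert, fixed, with a centred large round recess 78 mm in diameter (pale floor), for the wheel. One of four inserts that stand two by two, 101 mm apart and all turned alike, in a low white box; which is in which quarter varies. 100 x 100 x 10 mm. Origin: centre of its underside, z up; recess floor 4 mm and top 10 mm above it, so the recess is 6 mm deep.
- small_round_insert: Black foam insert in the same box, fixed, with a centred small round recess 52 mm in diameter (pale floor), for the castor. The box is fixed, 212 mm square outside, its walls 4 mm thick and 16 mm high; the undersides of the inserts are 4 mm above the bench. 100 x 100 x 10 mm. Origin: centre of its underside, z up; recess floor 4 mm and top 10 mm above it, so the recess is 6 mm deep.
- narrow_slot_insert: Black foam insert in the same box, fixed, with a centred long narrow recess (pale floor), 84 mm along its x and 40 mm along its y, for the motor, either way round. 100 x 100 x 10 mm. Origin: centre of its underside, z up; recess floor 4 mm and top 10 mm above it, so the recess is 6 mm deep.
- wide_slot_insert: Black foam insert in the same box, fixed, with a centred wide rectangular recess (pale floor), 78 mm along its x and 58 mm along its y, for the battery case, either way round. 100 x 100 x 10 mm. Origin: centre of its underside, z up; recess floor 4 mm and top 10 mm above it, so the recess is 6 mm deep.
Things that resemble listed ones, but are neither listed nor needed, are in the scene too. Leave any pink or turquoise look-alike of the ball_castor alone. What is shaped like the large_wheel but purple is not meant.

How it is judged (in metres and radians):
At the end, for the whole second after the job is handed in: The four kit parts each lie flat (tilt under 0.06 rad), at rest, in their own recess: underside less than 2.5 mm above its floor, centre within 15 mm of the insert centre. The smaller wheel and shorter motor lie flat, at rest, within 30 mm of their starts (horizontal distance between large_wheel and big_round_insert below 0.015 m and z of large_wheel in the frame of big_round_insert below 0.0065 m and angle between each of large_wheel, long_motor, battery_case, ball_castor, small_wheel, short_motor's own z axis and vertical below 0.06 rad and linear speed of each of large_wheel, long_motor, battery_case, ball_castor, small_wheel, short_motor below 0.01 m/s and angular speed of each of large_wheel, long_motor, battery_case, ball_castor below 0.2 rad/s and horizontal distance between long_motor and narrow_slot_insert below 0.015 m and z of long_motor in the frame of narrow_slot_insert below 0.0065 m and horizontal distance between battery_case and wide_slot_insert below 0.015 m and z of battery_case in the frame of wide_slot_insert below 0.0065 m and horizontal distance between ball_castor and small_round_insert below 0.015 m and z of ball_castor in the frame of small_round_insert below 0.0065 m and distance of each of small_wheel, short_motor from where it was at the start of the episode below 0.03 m); the robot touches nothing.
It fails at once if the smaller wheel from the other kit is moved more than 30 mm (distance of small_wheel from where it was at the start of the episode above 0.03 m).
It fails at once if the shorter motor from the other kit is moved more than 30 mm (distance of short_motor from where it was at the start of the episode above 0.03 m).
It also fails if it takes over 112 s, if anything falls off the work surface, if the arm or the gripper's body presses on something with over 40 N, if the wrist force passes 120 N, or if a joint passes its speed limit or range.

## Robot

A 6-joint arm with a two-finger parallel gripper is mounted at the origin on the work surface. World frame = base frame: x ahead of the robot, y to its left, z up, the work surface at z = 0. Lengths are in m, angles in degrees, forces in N, time in s.
With the tool pointing down it reaches from about 0.4 to 0.825 m from the base axis. Payload 7 kg.
Tool frame: the origin (TCP) lies on the centre line of the jaws, within the pads' length; the fingertips stand 14 mm ahead of it and the grasp point (between the pads) lies 5 mm behind it; z points along the fingers, y is the line along which they close (so a half turn about z gives the same grasp; the last joint's range is limited). The gripper opens to 88 mm and grips with 3 to 60 N. Pads are 19 mm wide; open, the fingers measure 130 mm over their backs; the gripper's body (78 mm by 193 mm) begins 47 mm behind the grasp point.
Start: joints at [-52.42, 20.546, 0.682, 0, -70.136, -16.507], TCP at [0.243, -0.63, 0.241] pointing down, gripper open.
Joint ranges: [-176.03, 176.03], [-82.01, 121.73], [-58.28, 71.71], [-173.87, 95.51], [-174.79, -0.11], [-173.66, 173.66]. Speed limits (degrees/s): [136.94, 136.94, 172.46, 180, 180, 180].

## Interface

Orientations are given as [roll, pitch, yaw] about the fixed x, y, z axes, in that order (R = Rz(yaw) Ry(pitch) Rx(roll)).
In Python, from plant import r gives the robot as it stands.
- The arm moves only by the tool send_rows, never from a script. Its argument "steps" is a list of rows, each an object with "dp": the shift along the tool's x, y, z in mm, a list of three; "roll": the turn about the tool's z in rad; "jaw": the opening in per cent of the stroke, from 0 (shut) to 100 (fully open). In form: [{"dp": [tx, ty, tz], "roll": roll, "jaw": jaw}, ...]. A call has 1 to 5 rows; each row is the pose to reach, as a shift and turn from the pose commanded when the call began, along the tool's axes at that moment; what a row does not reach only later rows make up. A row lasts 1/8 s, in which the tool goes at most 62.5 mm and 10.7 degrees, less where a joint would pass 70% of its speed; a pose out of reach is approached as far as the arm can. A call with a gripper value outside its range is refused whole. The fingers move at their own pace and stop on an object; "newtons" is the grip in N (left out, the last holds). Time passes only in rows, so rows that repeat a pose let the fingers close. It gives the time, the measured TCP pose, the force, the opening and the grip force at its end, in the units of the state.
- r.get_state(): the state, without advancing time (a new reading comes with each control period).
- r.capture(name): name is "side" or "top" or "wrist"; returns a dict with "image" (384x512x3 uint8, blue, green, red), "K" (3x3 intrinsics, pixels), "dist" ([k1, k2, p1, p2, k3] as OpenCV has them; the pictures are not rectified), "rvec" (rotation vector, rad) and "tvec" (3), from world to camera coordinates, as OpenCV has them. Camera axes: x right, y down, z forward; pixel columns grow to the right and rows downward; lengths in m; the calibration is good to about 2 mm. A picture is of the moment at which its call begins. There is no depth.
- r.close_job(): hands the job in; it is judged then, once.
The state is a dict: "time_s": time; "joints": joint angles; "qd": joint speeds; "joint_torque": joint torques, N m; "tcp_pos": TCP position; "eef_rot": TCP orientation; "contact_force": force on the tool from outside, world axes, zero at the start; "moment": the same for the moment, N m; "gripper_width": finger opening in m; "gripper_force": force on a finger pad.
Only numpy, scipy, OpenCV 4.12 (cv2) and the standard library are available. Lean on these libraries where they do the work, as an engineer would, in place of code of your own. Each camera call takes 0.05 s, during which the arm holds its last target. There are 200 camera calls.

## Working session

There is one attempt and no reset: what is moved stays moved. The work goes in short steps, Python scripts to look and compute and a tool call to move; the robot and the scene stay as the last step left them, time stands still between calls to the robot, and variables do not carry over. Pictures are saved under pics/ and viewed, at most 14 in all, crops included, and the job is handed in when it is done.

Besides the shell and the picture viewer there is one more tool, called after "Request:" by a JSON object that holds its "fn" and its "kwargs", one argument or row to a line. send_rows: Moves the arm, as the interface text tells. Its arguments: {"type":"object","properties":{"steps":{"type":"array","items":{"type":"object","properties":{"dp":{"type":"array","items":{"type":"number"}},"roll":{"type":"number"},"jaw":{"type":"number"}}}},"newtons":{"type":"number"}},"required":["steps"]}

```bash
mkdir -p pics; cat > h.py <<'E'
from plant import r
import cv2,numpy as np
def cap(n,f):
    c=r.capture(n); cv2.imwrite('pics/'+f+'.png',c['image']); np.savez('pics/'+f+'.npz',**{k:np.array(c[k]) for k in ['K','dist','rvec','tvec']}); return c
def w(f,pts,z):
    "pixels -> world at height z"
    c=np.load('pics/'+f+'.npz'); R=cv2.Rodrigues(c['rvec'])[0]; t=c['tvec'].reshape(3)
    u=cv2.undistortPoints(np.array(pts,float).reshape(-1,1,2),c['K'],c['dist']).reshape(-1,2)
    z=np.broadcast_to(z,len(u)); o=-R.T@t; d=np.c_[u,np.ones(len(u))]@R
    return o+d*((z-o[2])/d[:,2])[:,None]
E
python3 - <<'E'
from h import *
for n in ['top','side']:
    c=cap(n,n+'0'); cv2.imwrite('pics/'+n+'0b.png',cv2.resize(c['image'],(800,600),interpolation=cv2.INTER_CUBIC))
print(r.get_state())
E
```

```text
{'time_s': 0.1, 'joints': array([-5.24202772e+01,  2.05880845e+01,  6.40619996e-01, -1.47660124e-02,
       -7.01363165e+01, -1.65065576e+01]), 'qd': array([ 0.02324879, -0.0285396 ,  0.11080752, -0.09091737, -0.0305342 ,
       -0.00899171]), 'joint_torque': array([ 4.19589669e-04, -5.84165275e+01,  2.93752688e+01,  7.01544285e+00,
        1.01574662e-02, -5.31738715e-05]), 'tcp_pos': array([ 0.24252077, -0.62950157,  0.23972934]), 'eef_rot': array([ 1.79915728e+02, -1.04963461e-02, -1.58931854e+02]), 'contact_force': array([ 0.71645076,  0.08902101, -1.04658014]), 'moment': array([ 0.04424791,  0.02915926, -0.03544781]), 'gripper_force': 0.0, 'gripper_width': 0.0872416289760232}
```

View pics/top0b.png

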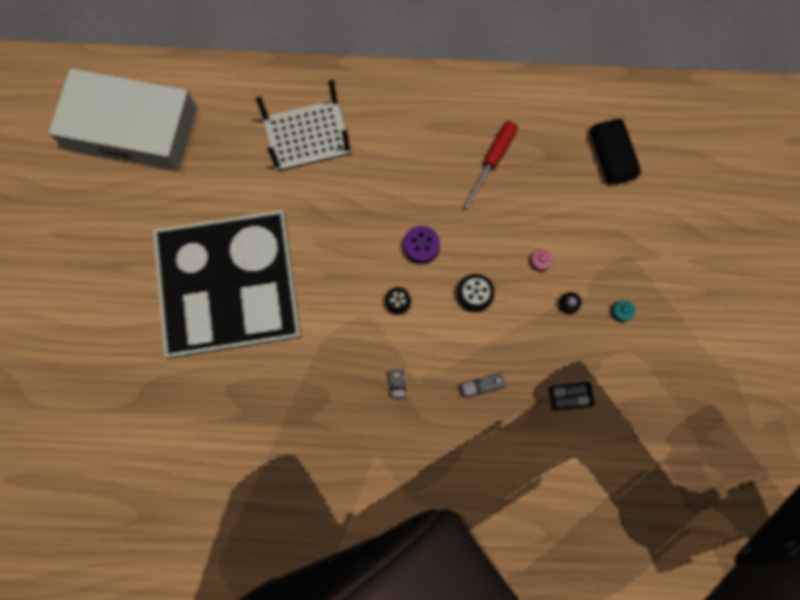

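View pics/side0b.png

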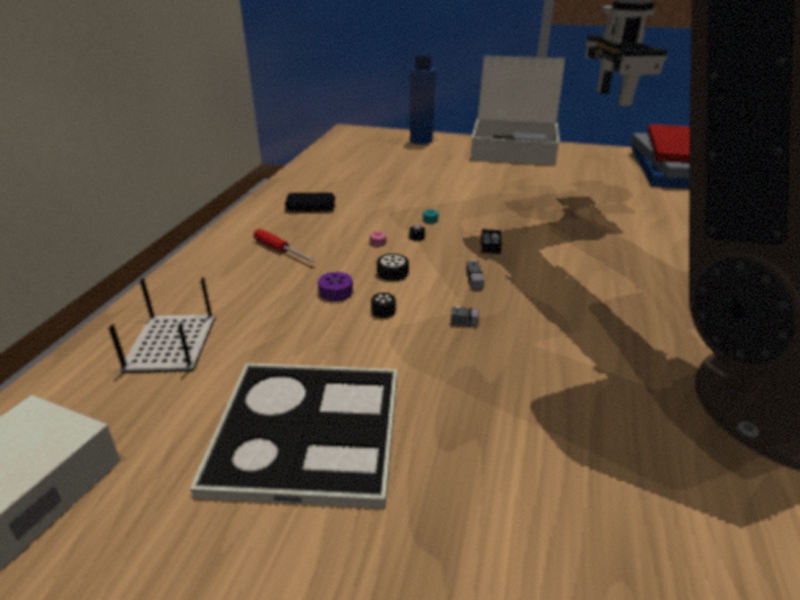

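The top view (800-wide) shows the large wheel at (475,292), long motor (482,385), battery (571,396) and castor (569,302). The small wheel is at (397,300) and the short motor at (397,383). The recesses are small round (192,257), big round (253,248), narrow (198,318) and wide (261,308).

```bash
python3 - <<'E'
from h import *
im=cv2.imread('pics/top0.png')
# crop objects x 240..405,y 140..270 ; box 95..195
a=cv2.resize(im[165:270,240:400],None,fx=5,fy=5,interpolation=cv2.INTER_CUBIC)
cv2.imwrite('pics/cropo.png',cv2.convertScaleAbs(a,alpha=1.5))
s=lambda p:(np.array(p)+.5)*.64-.5
N=dict(lw=((475,292),.026),lm=((482,385),.022),bc=((571,396),.022),ca=((569,302),.018),sw=((397,300),.026),sm=((397,383),.022),sr=((192,257),.008),br=((253,248),.008),ns=((198,318),.008),ws=((261,308),.008))
for k,(p,z) in N.items(): x=w('top0',[s(p)],z)[0]; print(k,x.round(4),np.hypot(*x[:2]).round(3))
c=w('top0',s([(155,231),(283,212),(299,336),(166,356)]),.016);print(c.round(4),np.linalg.norm(c-np.roll(c,-1,0),axis=1))
# recess contours
g=cv2.cvtColor(im,cv2.COLOR_BGR2GRAY);m=np.uint8(g>95)*255
for q in cv2.findContours(m,cv2.RETR_LIST,cv2.CHAIN_APPROX_NONE)[0]:
    A=cv2.contourArea(q)
    if 200<A<2000:
        x0=q.reshape(-1,2).mean(0)
        if 98<x0[0]<192 and 135<x0[1]<226:
            P=w('top0',q.reshape(-1,2),.008)[:,:2].astype(np.float32); (x,sz,an)=cv2.minAreaRect(P*1000); print(A,np.round(x,1),np.round(sz,1),an)
E
```

```text
lw [ 0.5926 -0.1908  0.026 ] 0.623
lm [ 0.446  -0.2052  0.022 ] 0.491
bc [ 0.4354 -0.3425  0.022 ] 0.554
ca [ 0.585  -0.3415  0.018 ] 0.677
sw [ 0.5739 -0.0677  0.026 ] 0.578
sm [ 0.4431 -0.0737  0.022 ] 0.449
sr [0.6347 0.2693 0.008 ] 0.689
br [0.6545 0.1716 0.008 ] 0.677
ns [0.5341 0.2487 0.008 ] 0.589
ws [0.555  0.1498 0.008 ] 0.575
[[0.6735 0.3316 0.016 ]
 [0.7159 0.1262 0.016 ]
 [0.5109 0.0843 0.016 ]
 [0.4698 0.2897 0.016 ]] [0.20974083 0.20922538 0.20952435 0.20803317]
471.0 [534.5 249.7] [83.  39.6] 12.078887939453125
647.5 [555.2 150.5] [77.2 58.1] 11.866253852844238
272.0 [633.1 269.7] [48.3 48.2] 5.976264476776123
642.5 [654.9 171. ] [72.  76.9] 2.6652626991271973
```

View pics/cropo.png

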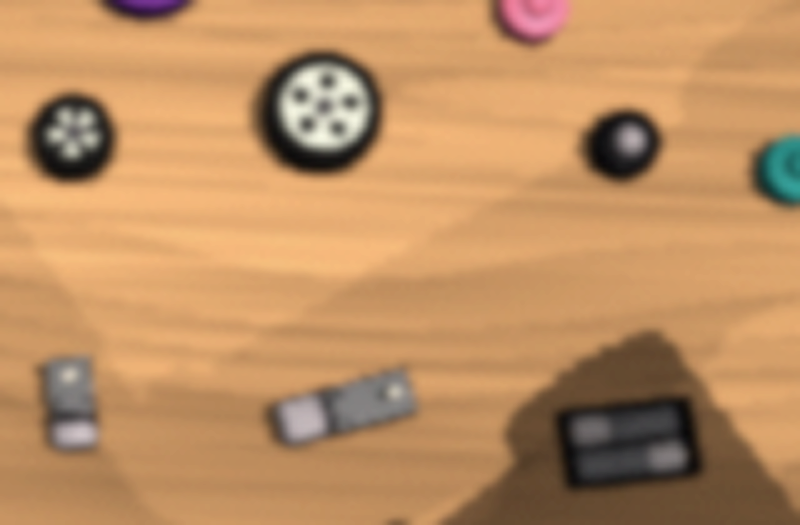

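```bash
cat >> h.py <<'E'
from scipy.spatial.transform import Rotation as Ro
def go(x,y,z,yaw):
    "print dp (mm) and roll (rad) to a pointing-down target; yaw mod 180, keeping joint 6 in range"
    s=r.get_state(); R=Ro.from_euler('xyz',s['eef_rot'],degrees=True).as_matrix()
    d=R.T@(np.array([x,y,z])-s['tcp_pos'])*1000; dy=(yaw-s['eef_rot'][2]+90)%180-90
    print('t',round(s['time_s'],2),'tcp',s['tcp_pos'].round(4),'rot',s['eef_rot'].round(2),'j6',s['joints'][5].round(1),'w',round(s['gripper_width'],4),'f',s['contact_force'].round(1)); print('dp',d.round(1),'roll',np.radians(-dy).round(3),'dyaw',dy.round(1))
E
python3 - <<'E'
from h import *
s=lambda p:(np.array(p)+.5)/5-.5+np.array([240,165])
m=w('top0',s([(278,425),(411,388)]),.022);print(m.round(4),np.linalg.norm(m[1]-m[0]),np.degrees(np.arctan2(*(m[1]-m[0])[[1,0]])),m.mean(0))
b=w('top0',s([(558,410),(688,398),(702,474),(570,488)]),.022);print(b.round(4),np.linalg.norm(b-np.roll(b,-1,0),axis=1),b.mean(0))
for k in ((b[1]-b[0]),(b[2]-b[3])):print(np.degrees(np.arctan2(k[1],k[0])))
print(w('top0',s([(320,110),(623,146),(73,137),(630,141)]),[.026,.018,.026,.027]))
go(.4354,-.3425,.2,-85)
E
```

```text
[[ 0.4364 -0.1738  0.022 ]
 [ 0.4573 -0.2376  0.022 ]] 0.06719121243486441 -71.95011545486744 [ 0.44685133 -0.20570045  0.022     ]
[[ 0.4499 -0.3087  0.022 ]
 [ 0.4586 -0.3715  0.022 ]
 [ 0.4223 -0.3777  0.022 ]
 [ 0.4127 -0.3144  0.022 ]] [0.06337447 0.03676724 0.06399734 0.03757326] [ 0.43587142 -0.34305683  0.022     ]
-82.11100413147622
-81.37684854327932
[[ 0.59283807 -0.19021425  0.026     ]
 [ 0.58326999 -0.34206645  0.018     ]
 [ 0.5735119  -0.06846595  0.026     ]
 [ 0.58381182 -0.34335437  0.027     ]]
t 0.1 tcp [ 0.2425 -0.6295  0.2397] rot [ 1.7992e+02 -1.0000e-02 -1.5893e+02] j6 -16.5 w 0.0872 f [ 0.7  0.1 -1. ]
dp [-283.2  198.4   40. ] roll -1.29 dyaw 73.9
```

Request:
{"fn": "send_rows", "kwargs": {
  "steps": [
    {"dp": [-48, 34, 0], "jaw": 100},
    {"dp": [-96, 67, 0], "jaw": 100},
    {"dp": [-144, 101, 0], "jaw": 100},
    {"dp": [-192, 134, 10], "jaw": 100},
    {"dp": [-240, 168, 20], "jaw": 100}
  ],
  "newtons": 15
}}

```text
invalid input
```

Request:
{"fn": "send_rows", "kwargs": {
  "steps": [
    {"dp": [-43, 30, 20], "roll": -0.18, "jaw": 100},
    {"dp": [-43, 30, 20], "roll": -0.36, "jaw": 100},
    {"dp": [-43, 30, 20], "roll": -0.54, "jaw": 100},
    {"dp": [-43, 30, 20], "roll": -0.72, "jaw": 100},
    {"dp": [-43, 30, 20], "roll": -0.9, "jaw": 100}
  ]
}}

```text
time_s: 0.72
tcp_pos: [0.272, -0.5861, 0.2201]
eef_rot: [180.0, 0.0, -107.0]
contact_force: [0.3, -0.1, 0.6]
gripper_width: 0.0872
gripper_force: 0.0
```

Request:
{"fn": "send_rows", "kwargs": {
  "steps": [
    {"dp": [0, 0, 0], "roll": -0.18, "jaw": 100},
    {"dp": [0, 0, 0], "roll": -0.36, "jaw": 100},
    {"dp": [0, 0, 0], "roll": -0.447, "jaw": 100},
    {"dp": [0, 0, 0], "roll": -0.447, "jaw": 100}
  ]
}}

```text
time_s: 1.23
tcp_pos: [0.2719, -0.5862, 0.2201]
eef_rot: [180.0, 0.0, -81.8]
contact_force: [0.4, -0.1, 0.4]
gripper_width: 0.0877
gripper_force: 0.0
```

```bash
python3 - <<'E'
from h import *
go(.436,-.343,.023,-81.7)
c=cap('wrist','w1')
E
```

```text
t 1.23 tcp [ 0.2719 -0.5862  0.2201] rot [ 1.7998e+02  4.0000e-02 -8.1790e+01] j6 56.1 w 0.0877 f [ 0.4 -0.1  0.4]
dp [-217.1 -197.2  197.2] roll -0.002 dyaw 0.1
```

View pics/w1.png

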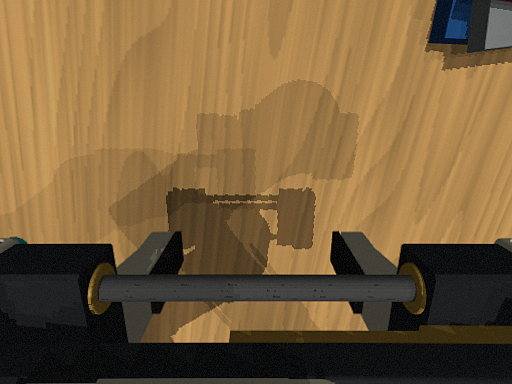

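The first call was refused because its rows had no roll. This wrist view shows only bench and shadows, so I go on to the battery.

Request:
{"fn": "send_rows", "kwargs": {
  "steps": [
    {"dp": [-43, -39, 16], "roll": 0, "jaw": 100},
    {"dp": [-87, -79, 32], "roll": 0, "jaw": 100},
    {"dp": [-130, -118, 48], "roll": 0, "jaw": 100},
    {"dp": [-174, -158, 64], "roll": 0, "jaw": 100},
    {"dp": [-217, -197, 80], "roll": 0, "jaw": 100}
  ],
  "newtons": 15
}}

```text
time_s: 1.9
tcp_pos: [0.4367, -0.3417, 0.1403]
eef_rot: [-180.0, -0.0, -81.9]
contact_force: [0.3, -0.6, 0.1]
gripper_width: 0.0879
gripper_force: 0.0
```

Request:
{"fn": "send_rows", "kwargs": {
  "steps": [
    {"dp": [0, 0, 0], "roll": 0, "jaw": 100},
    {"dp": [0, 0, 0], "roll": 0, "jaw": 100}
  ]
}}

```text
time_s: 2.15
tcp_pos: [0.4361, -0.3432, 0.1407]
eef_rot: [180.0, -0.0, -81.8]
contact_force: [-0.2, -0.6, 0.2]
gripper_width: 0.0877
gripper_force: 0.0
```

```bash
python3 - <<'E'
from h import *
go(.436,-.343,.023,-81.7)
c=cap('wrist','w2')
E
```

```text
t 2.15 tcp [ 0.4361 -0.3432  0.1407] rot [ 1.7999e+02 -1.0000e-02 -8.1750e+01] j6 26.2 w 0.0877 f [-0.2 -0.6  0.2]
dp [ -0.2   0.  117.7] roll -0.001 dyaw 0.1
```

View pics/w2.png

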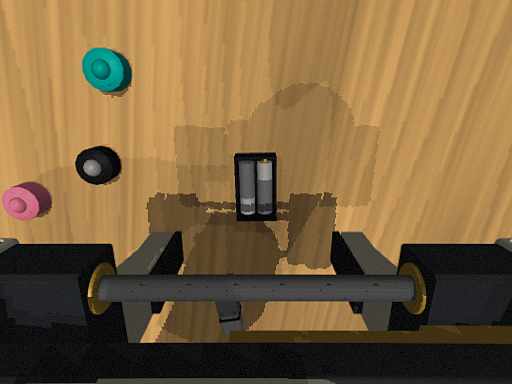

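The wrist view shows the battery rim corners at about (234,154), (276,153), (277,221) and (236,221). The castor's ball is near (92,168) and its housing near (98,165).

```bash
python3 - <<'E'
from h import *
b=w('w2',[(234,154),(276,153),(277,221),(236,221)],.022);print(b.round(4),b.mean(0),np.linalg.norm(b-np.roll(b,-1,0),axis=1))
k=b[0]-b[3]+b[1]-b[2];print(np.degrees(np.arctan2(k[1],k[0])))
print(w('w2',[(94,165),(92,168)],[.018,.022]))
E
```

```text
[[ 0.4603 -0.3745  0.022 ]
 [ 0.4237 -0.3808  0.022 ]
 [ 0.4119 -0.3165  0.022 ]
 [ 0.4506 -0.3109  0.022 ]] [ 0.43663173 -0.34565985  0.022     ] [0.03720886 0.06533564 0.03906941 0.06439279]
-80.49034539121917
[[ 0.58475983 -0.34528513  0.018     ]
 [ 0.58452029 -0.34345591  0.022     ]]
```

The two measurements agree to within 3 mm, so I descend and grasp.

Request:
{"fn": "send_rows", "kwargs": {
  "steps": [
    {"dp": [1, 0, 50], "roll": 0, "jaw": 100},
    {"dp": [1, 0, 90], "roll": 0, "jaw": 100},
    {"dp": [1, 0, 117], "roll": 0, "jaw": 100},
    {"dp": [1, 0, 117], "roll": 0, "jaw": 100},
    {"dp": [1, 0, 117], "roll": 0, "jaw": 30}
  ]
}}

```text
time_s: 2.82
tcp_pos: [0.4363, -0.3454, 0.0247]
eef_rot: [-179.9, -0.1, -81.8]
contact_force: [-0.4, 0.6, 0.6]
gripper_width: 0.0822
gripper_force: 0.0
```

Request:
{"fn": "send_rows", "kwargs": {
  "steps": [
    {"dp": [0, 0, 0], "roll": 0, "jaw": 30},
    {"dp": [0, 0, 0], "roll": 0, "jaw": 30},
    {"dp": [0, 0, 0], "roll": 0, "jaw": 30},
    {"dp": [0, 0, 0], "roll": 0, "jaw": 30}
  ]
}}

```text
time_s: 3.32
tcp_pos: [0.4361, -0.3443, 0.0238]
eef_rot: [-180.0, -0.0, -81.7]
contact_force: [-0.4, -0.8, -0.0]
gripper_width: 0.0434
gripper_force: 0.0
```

Request:
{"fn": "send_rows", "kwargs": {
  "steps": [
    {"dp": [0, 0, -20], "roll": 0, "jaw": 30},
    {"dp": [0, 0, -60], "roll": 0, "jaw": 30},
    {"dp": [0, 0, -90], "roll": 0, "jaw": 30},
    {"dp": [0, 0, -90], "roll": 0, "jaw": 30}
  ]
}}

```text
time_s: 3.82
tcp_pos: [0.4374, -0.3449, 0.116]
eef_rot: [-179.8, -0.1, -81.7]
contact_force: [0.8, -1.0, -1.7]
gripper_width: 0.0375
gripper_force: 15.0
```

```bash
python3 - <<'E'
from h import *
go(.555,.150,.11,12)
E
```

```text
t 3.83 tcp [ 0.4374 -0.3449  0.116 ] rot [-1.7977e+02 -1.4000e-01 -8.1720e+01] j6 26.4 w 0.0375 f [ 0.8 -1.  -1.7]
dp [-472.8 -187.5    5.7] roll 1.506 dyaw -86.3
```

The fingers had not fully closed when the lift began, so the grip may be high on the part. I set it down and grip again.

Request:
{"fn": "send_rows", "kwargs": {
  "steps": [
    {"dp": [0, 0, 45], "roll": 0, "jaw": 30},
    {"dp": [0, 0, 70], "roll": 0, "jaw": 30},
    {"dp": [0, 0, 76], "roll": 0, "jaw": 30},
    {"dp": [0, 0, 82], "roll": 0, "jaw": 30},
    {"dp": [0, 0, 82], "roll": 0, "jaw": 30}
  ]
}}

```text
time_s: 4.45
tcp_pos: [0.4364, -0.3445, 0.032]
eef_rot: [-180.0, -0.0, -81.7]
contact_force: [-0.4, -0.8, -1.6]
gripper_width: 0.0378
gripper_force: 15.0
```

```bash
python3 - <<'E'
from h import *
go(.436,-.345,.023,-81.7)
E
```

```text
t 4.45 tcp [ 0.4364 -0.3445  0.032 ] rot [-1.7996e+02 -3.0000e-02 -8.1740e+01] j6 26.4 w 0.0378 f [-0.4 -0.8 -1.6]
dp [0.4 0.5 9. ] roll -0.001 dyaw 0.0
```

Request:
{"fn": "send_rows", "kwargs": {
  "steps": [
    {"dp": [0, 0, 3], "roll": 0, "jaw": 30},
    {"dp": [0, 0, 6], "roll": 0, "jaw": 30},
    {"dp": [0, 0, 6], "roll": 0, "jaw": 30}
  ]
}}

```text
time_s: 4.82
tcp_pos: [0.4369, -0.3453, 0.0281]
eef_rot: [-179.9, -0.1, -81.7]
contact_force: [-2.9, -0.2, 15.4]
gripper_width: 0.0379
gripper_force: 15.0
```

Request:
{"fn": "send_rows", "kwargs": {
  "steps": [
    {"dp": [0, 0, 0], "roll": 0, "jaw": 55},
    {"dp": [0, 0, 3], "roll": 0, "jaw": 55},
    {"dp": [0, 0, 3], "roll": 0, "jaw": 55},
    {"dp": [0, 0, 3], "roll": 0, "jaw": 30},
    {"dp": [0, 0, 3], "roll": 0, "jaw": 30}
  ]
}}

```text
time_s: 5.45
tcp_pos: [0.436, -0.3443, 0.0224]
eef_rot: [180.0, 0.0, -81.7]
contact_force: [0.4, 0.4, -0.4]
gripper_width: 0.0378
gripper_force: 15.0
```

Request:
{"fn": "send_rows", "kwargs": {
  "steps": [
    {"dp": [0, 0, 0], "roll": 0, "jaw": 30},
    {"dp": [0, 0, 0], "roll": 0, "jaw": 30},
    {"dp": [0, 0, -30], "roll": 0, "jaw": 30},
    {"dp": [0, 0, -60], "roll": 0, "jaw": 30},
    {"dp": [0, 0, -90], "roll": 0, "jaw": 30}
  ]
}}

```text
time_s: 6.08
tcp_pos: [0.4358, -0.3443, 0.1134]
eef_rot: [180.0, 0.0, -81.8]
contact_force: [0.9, 0.3, -1.9]
gripper_width: 0.0378
gripper_force: 15.0
```

```bash
python3 - <<'E'
from h import *
go(.555,.150,.11,12)
E
```

```text
t 6.08 tcp [ 0.4358 -0.3443  0.1134] rot [ 1.7998e+02  1.0000e-02 -8.1750e+01] j6 26.4 w 0.0378 f [ 0.9  0.3 -1.9]
dp [-472.  -188.9    3.4] roll 1.505 dyaw -86.2
```

Request:
{"fn": "send_rows", "kwargs": {
  "steps": [
    {"dp": [-55, -22, 0], "roll": 0, "jaw": 30},
    {"dp": [-110, -44, 0], "roll": 0, "jaw": 30},
    {"dp": [-165, -66, 0], "roll": 0, "jaw": 30},
    {"dp": [-220, -88, 0], "roll": 0, "jaw": 30},
    {"dp": [-275, -110, 0], "roll": 0, "jaw": 30}
  ]
}}

```text
time_s: 6.7
tcp_pos: [0.5056, -0.0545, 0.1128]
eef_rot: [-180.0, 0.0, -81.7]
contact_force: [0.8, -1.4, -0.5]
gripper_width: 0.0381
gripper_force: 15.0
```

Request:
{"fn": "send_rows", "kwargs": {
  "steps": [
    {"dp": [-50, -20, 0], "roll": 0.18, "jaw": 30},
    {"dp": [-100, -40, 0], "roll": 0.36, "jaw": 30},
    {"dp": [-150, -60, 0], "roll": 0.54, "jaw": 30},
    {"dp": [-197, -79, 0], "roll": 0.72, "jaw": 30},
    {"dp": [-197, -79, 0], "roll": 0.9, "jaw": 30}
  ]
}}

```text
time_s: 7.32
tcp_pos: [0.5561, 0.1532, 0.1123]
eef_rot: [-180.0, 0.0, -133.5]
contact_force: [-0.2, -0.2, -1.3]
gripper_width: 0.038
gripper_force: 15.0
```

Request:
{"fn": "send_rows", "kwargs": {
  "steps": [
    {"dp": [0, 0, 20], "roll": 0.18, "jaw": 30},
    {"dp": [0, 0, 40], "roll": 0.36, "jaw": 30},
    {"dp": [0, 0, 55], "roll": 0.54, "jaw": 30},
    {"dp": [0, 0, 55], "roll": 0.605, "jaw": 30},
    {"dp": [0, 0, 55], "roll": 0.605, "jaw": 30}
  ]
}}

```text
time_s: 7.95
tcp_pos: [0.5551, 0.1498, 0.0573]
eef_rot: [-180.0, -0.0, -167.9]
contact_force: [-0.4, -1.0, -0.1]
gripper_width: 0.0376
gripper_force: 15.0
```

```bash
python3 - <<'E'
from h import *
go(.555,.150,.032,12)
c=cap('top','t1'); cv2.imwrite('pics/t1c.png',cv2.resize(c['image'][100:260,60:270],None,fx=3.5,fy=3.5,interpolation=cv2.INTER_CUBIC))
E
```

```text
t 7.95 tcp [0.5551 0.1498 0.0573] rot [-1.7999e+02 -3.0000e-02 -1.6795e+02] j6 -112.5 w 0.0376 f [-0.4 -1.  -0.1]
dp [ 0.1  0.2 25.3] roll 0.001 dyaw -0.1
```

View pics/t1c.png

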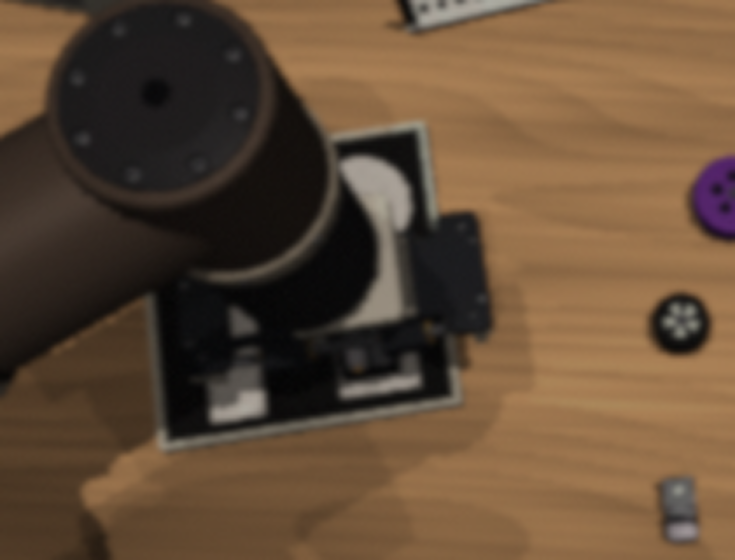

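The arm hides the part in this top view. The pose agrees with the insert, so I lower it.

Request:
{"fn": "send_rows", "kwargs": {
  "steps": [
    {"dp": [0, 0, 10], "roll": 0, "jaw": 30},
    {"dp": [0, 0, 17], "roll": 0, "jaw": 30},
    {"dp": [0, 0, 22], "roll": 0, "jaw": 30},
    {"dp": [0, 0, 25], "roll": 0, "jaw": 30},
    {"dp": [0, 0, 25], "roll": 0, "jaw": 30}
  ]
}}

```text
time_s: 8.62
tcp_pos: [0.5552, 0.1498, 0.0323]
eef_rot: [-180.0, -0.0, -168.0]
contact_force: [0.2, 0.7, -0.1]
gripper_width: 0.0377
gripper_force: 15.0
```

Request:
{"fn": "send_rows", "kwargs": {
  "steps": [
    {"dp": [0, 0, 0], "roll": 0, "jaw": 60},
    {"dp": [0, 0, 0], "roll": 0, "jaw": 60},
    {"dp": [0, 0, 0], "roll": 0, "jaw": 60},
    {"dp": [0, 0, -50], "roll": 0, "jaw": 60},
    {"dp": [0, 0, -100], "roll": 0, "jaw": 100}
  ]
}}

```text
time_s: 9.25
tcp_pos: [0.555, 0.1496, 0.1334]
eef_rot: [-180.0, -0.1, -168.0]
contact_force: [0.9, 0.6, 0.3]
gripper_width: 0.0579
gripper_force: 0.0
```

```bash
python3 - <<'E'
from h import *
go(.447,-.206,.1,-72)
c=cap('side','s1'); cv2.imwrite('pics/s1c.png',cv2.resize(c['image'][220:330,110:270],None,fx=5,fy=5,interpolation=cv2.INTER_CUBIC))
E
```

```text
t 9.25 tcp [0.555  0.1496 0.1334] rot [-1.7996e+02 -8.0000e-02 -1.6797e+02] j6 -112.6 w 0.0579 f [0.9 0.6 0.3]
dp [ 179.6 -325.3   33.9] roll 1.467 dyaw -84.0
```

View pics/s1c.png

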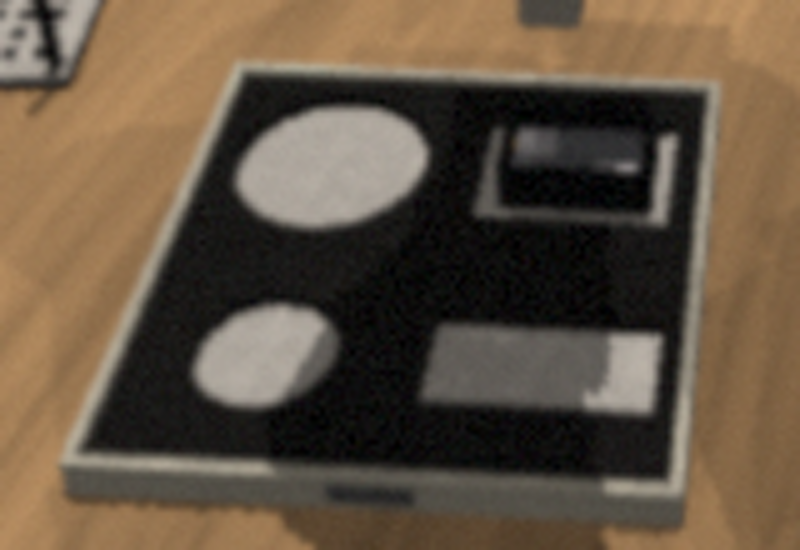

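The battery sits inside its recess and looks flat. Next is the motor.

Request:
{"fn": "send_rows", "kwargs": {
  "steps": [
    {"dp": [30, -54, 0], "roll": 0, "jaw": 100},
    {"dp": [60, -108, 0], "roll": 0, "jaw": 100},
    {"dp": [90, -162, 0], "roll": 0, "jaw": 100},
    {"dp": [120, -216, 0], "roll": 0, "jaw": 100},
    {"dp": [150, -270, 0], "roll": 0, "jaw": 100}
  ]
}}

```text
time_s: 9.93
tcp_pos: [0.4642, -0.1471, 0.1329]
eef_rot: [-180.0, 0.1, -167.9]
contact_force: [1.1, -1.0, -0.3]
gripper_width: 0.0877
gripper_force: 0.0
```

Request:
{"fn": "send_rows", "kwargs": {
  "steps": [
    {"dp": [29, -55, 0], "roll": -0.18, "jaw": 100},
    {"dp": [29, -55, 0], "roll": -0.36, "jaw": 100},
    {"dp": [29, -55, 0], "roll": -0.54, "jaw": 100},
    {"dp": [29, -55, 0], "roll": -0.72, "jaw": 100},
    {"dp": [29, -55, 0], "roll": -0.9, "jaw": 100}
  ]
}}

```text
time_s: 10.55
tcp_pos: [0.4478, -0.2054, 0.1326]
eef_rot: [-180.0, 0.0, -116.1]
contact_force: [0.3, 0.3, -0.3]
gripper_width: 0.0876
gripper_force: 0.0
```

Request:
{"fn": "send_rows", "kwargs": {
  "steps": [
    {"dp": [0, 0, 0], "roll": -0.18, "jaw": 100},
    {"dp": [0, 0, 0], "roll": -0.36, "jaw": 100},
    {"dp": [0, 0, 0], "roll": -0.54, "jaw": 100},
    {"dp": [0, 0, 0], "roll": -0.72, "jaw": 100},
    {"dp": [0, 0, 0], "roll": -0.774, "jaw": 100}
  ]
}}

```text
time_s: 11.18
tcp_pos: [0.4479, -0.2053, 0.1326]
eef_rot: [-180.0, -0.0, -71.9]
contact_force: [0.4, -0.8, -0.2]
gripper_width: 0.0877
gripper_force: 0.0
```

```bash
python3 - <<'E'
from h import *
go(.447,-.206,.023,-72)
cap('wrist','w3')
E
```

```text
t 11.18 tcp [ 0.4479 -0.2053  0.1326] rot [-1.7998e+02 -1.0000e-02 -7.1860e+01] j6 19.8 w 0.0877 f [ 0.4 -0.8 -0.2]
dp [  0.4   1.1 109.6] roll 0.002 dyaw -0.1
```

View pics/w3.png

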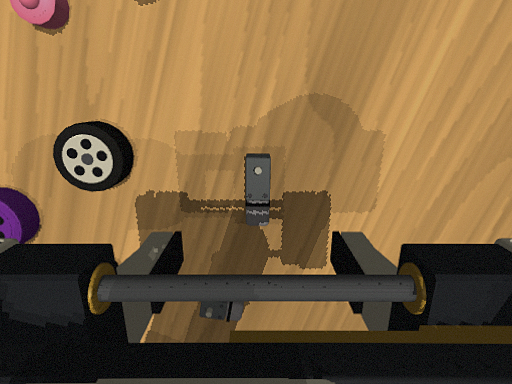

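The motor is centred under the jaws, spanning rows 153–222 at about column 257. The large wheel's hub is near (88,158).

Request:
{"fn": "send_rows", "kwargs": {
  "steps": [
    {"dp": [0, 1, 40], "roll": 0, "jaw": 60},
    {"dp": [0, 1, 70], "roll": 0, "jaw": 60},
    {"dp": [0, 1, 90], "roll": 0, "jaw": 60},
    {"dp": [0, 1, 110], "roll": 0, "jaw": 60},
    {"dp": [0, 1, 110], "roll": 0, "jaw": 10}
  ]
}}

```text
time_s: 11.85
tcp_pos: [0.4459, -0.2055, 0.0214]
eef_rot: [179.8, 0.1, -72.1]
contact_force: [0.6, -0.7, 0.1]
gripper_width: 0.0473
gripper_force: 0.0
```

Request:
{"fn": "send_rows", "kwargs": {
  "steps": [
    {"dp": [0, 0, 0], "roll": 0, "jaw": 10},
    {"dp": [0, 0, 0], "roll": 0, "jaw": 10},
    {"dp": [0, 0, 0], "roll": 0, "jaw": 10},
    {"dp": [0, 0, 0], "roll": 0, "jaw": 10},
    {"dp": [0, 0, 0], "roll": 0, "jaw": 10}
  ]
}}

```text
time_s: 12.48
tcp_pos: [0.4475, -0.2056, 0.0233]
eef_rot: [-179.9, -0.0, -72.1]
contact_force: [-1.6, 2.0, 7.0]
gripper_width: 0.0218
gripper_force: 15.0
```

```bash
python3 - <<'E'
from h import *
print(w('w3',[(88,158)],.026), r.get_state()['gripper_force'])
go(.5341,.2487,.023,12)
E
```

```text
[[ 0.59340928 -0.19230143  0.026     ]] 15.000670216977596
t 12.47 tcp [ 0.4475 -0.2056  0.0233] rot [-1.7993e+02 -3.0000e-02 -7.2060e+01] j6 19.7 w 0.0218 f [-1.6  2.   7. ]
dp [-4.055e+02 -2.224e+02  4.000e-01] roll -1.467 dyaw 84.1
```

Request:
{"fn": "send_rows", "kwargs": {
  "steps": [
    {"dp": [0, 0, -40], "roll": 0, "jaw": 10},
    {"dp": [-30, -16, -80], "roll": 0, "jaw": 10},
    {"dp": [-80, -44, -90], "roll": 0, "jaw": 10},
    {"dp": [-130, -71, -90], "roll": 0, "jaw": 10},
    {"dp": [-180, -99, -90], "roll": 0, "jaw": 10}
  ]
}}

```text
time_s: 13.1
tcp_pos: [0.4858, -0.0021, 0.1132]
eef_rot: [-179.9, 0.0, -72.1]
contact_force: [1.6, -0.1, 0.3]
gripper_width: 0.0221
gripper_force: 15.0
```

Request:
{"fn": "send_rows", "kwargs": {
  "steps": [
    {"dp": [-45, -25, 0], "roll": 0.18, "jaw": 10},
    {"dp": [-90, -49, 0], "roll": 0.36, "jaw": 10},
    {"dp": [-135, -74, 0], "roll": 0.54, "jaw": 10},
    {"dp": [-180, -99, 0], "roll": 0.72, "jaw": 10},
    {"dp": [-226, -124, 0], "roll": 0.9, "jaw": 10}
  ]
}}

```text
time_s: 13.72
tcp_pos: [0.534, 0.251, 0.1127]
eef_rot: [180.0, 0.0, -124.0]
contact_force: [1.4, -0.5, -0.4]
gripper_width: 0.0218
gripper_force: 15.0
```

Request:
{"fn": "send_rows", "kwargs": {
  "steps": [
    {"dp": [0, 0, 0], "roll": 0.18, "jaw": 10},
    {"dp": [0, 0, 20], "roll": 0.36, "jaw": 10},
    {"dp": [0, 0, 40], "roll": 0.54, "jaw": 10},
    {"dp": [0, 0, 55], "roll": 0.72, "jaw": 10},
    {"dp": [0, 0, 55], "roll": 0.772, "jaw": 10}
  ]
}}

```text
time_s: 14.35
tcp_pos: [0.5331, 0.2486, 0.056]
eef_rot: [-179.9, -0.1, -168.1]
contact_force: [-0.6, 0.7, -0.8]
gripper_width: 0.0219
gripper_force: 15.0
```

```bash
python3 - <<'E'
from h import *
go(.534,.249,.032,12)
E
```

```text
t 14.35 tcp [0.5331 0.2486 0.056 ] rot [-1.7993e+02 -1.5000e-01 -1.6809e+02] j6 -122.1 w 0.0219 f [-0.6  0.7 -0.8]
dp [-1.   0.2 24. ] roll -0.002 dyaw 0.1
```

Request:
{"fn": "send_rows", "kwargs": {
  "steps": [
    {"dp": [-1, 0, 10], "roll": 0, "jaw": 10},
    {"dp": [-1, 0, 17], "roll": 0, "jaw": 10},
    {"dp": [-1, 0, 21], "roll": 0, "jaw": 10},
    {"dp": [-1, 0, 24], "roll": 0, "jaw": 10},
    {"dp": [-1, 0, 24], "roll": 0, "jaw": 10}
  ]
}}

```text
time_s: 14.98
tcp_pos: [0.535, 0.2495, 0.0334]
eef_rot: [-180.0, -0.0, -167.9]
contact_force: [-0.9, -0.0, -0.4]
gripper_width: 0.0214
gripper_force: 15.0
```

Request:
{"fn": "send_rows", "kwargs": {
  "steps": [
    {"dp": [0, 0, 0], "roll": 0, "jaw": 45},
    {"dp": [0, 0, 0], "roll": 0, "jaw": 45},
    {"dp": [0, 0, 0], "roll": 0, "jaw": 45},
    {"dp": [0, 0, -50], "roll": 0, "jaw": 45},
    {"dp": [0, 0, -100], "roll": 0, "jaw": 100}
  ]
}}

```text
time_s: 15.6
tcp_pos: [0.5348, 0.2492, 0.1343]
eef_rot: [-179.9, -0.1, -167.9]
contact_force: [1.1, 0.5, 0.0]
gripper_width: 0.045
gripper_force: 0.0
```

```bash
python3 - <<'E'
from h import *
c=cap('side','s2'); cv2.imwrite('pics/s2c.png',cv2.resize(c['image'][220:330,110:270],None,fx=5,fy=5,interpolation=cv2.INTER_CUBIC))
go(.593,-.191,.13,-80)
E
```

```text
t 15.65 tcp [0.538  0.2512 0.1421] rot [ 179.85    0.49 -167.77] j6 -121.8 w 0.0482 f [2.6 2.4 6.3]
dp [  40.  -443.9   10.6] roll -1.532 dyaw 87.8
```

View pics/s2c.png

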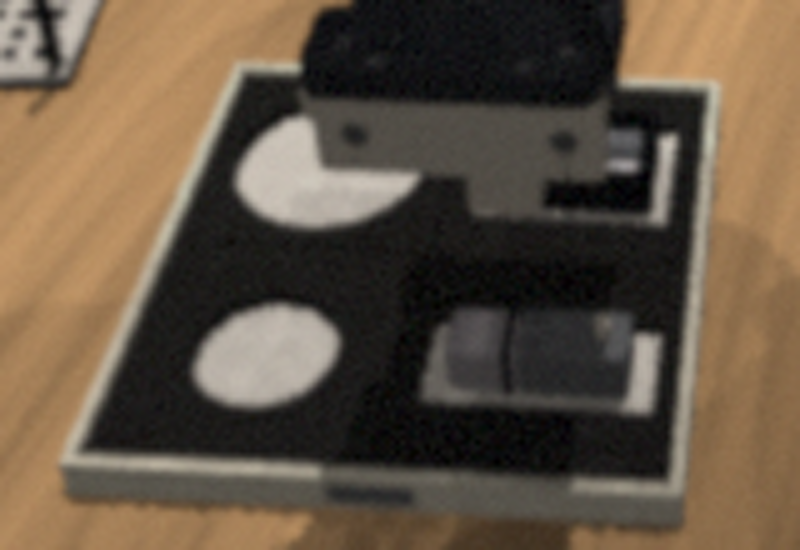

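The motor is seated in its recess. Next is the wheel, using a jaw axis along the box diagonal so it needs no turn later.

Request:
{"fn": "send_rows", "kwargs": {
  "steps": [
    {"dp": [4, -55, 0], "roll": 0, "jaw": 100},
    {"dp": [8, -110, 0], "roll": 0, "jaw": 100},
    {"dp": [12, -165, 0], "roll": 0, "jaw": 100},
    {"dp": [16, -220, 0], "roll": 0, "jaw": 100},
    {"dp": [20, -275, 0], "roll": 0, "jaw": 100}
  ]
}}

```text
time_s: 16.27
tcp_pos: [0.5735, -0.0251, 0.1337]
eef_rot: [180.0, 0.0, -167.8]
contact_force: [1.3, 0.6, -0.4]
gripper_width: 0.0877
gripper_force: 0.0
```

Request:
{"fn": "send_rows", "kwargs": {
  "steps": [
    {"dp": [5, -45, 0], "roll": -0.157, "jaw": 100},
    {"dp": [10, -90, 0], "roll": -0.314, "jaw": 100},
    {"dp": [15, -135, 0], "roll": -0.471, "jaw": 100},
    {"dp": [15, -167, 0], "roll": -0.628, "jaw": 100},
    {"dp": [15, -167, 0], "roll": -0.785, "jaw": 100}
  ]
}}

```text
time_s: 16.9
tcp_pos: [0.5937, -0.1922, 0.1331]
eef_rot: [180.0, -0.0, -122.8]
contact_force: [-0.1, 0.5, -0.4]
gripper_width: 0.0876
gripper_force: 0.0
```

Request:
{"fn": "send_rows", "kwargs": {
  "steps": [
    {"dp": [0, 0, 0], "roll": 0, "jaw": 100},
    {"dp": [0, 0, 0], "roll": 0, "jaw": 100}
  ]
}}

```text
time_s: 17.15
tcp_pos: [0.5937, -0.1896, 0.1336]
eef_rot: [-180.0, 0.0, -123.1]
contact_force: [0.8, 0.1, 0.3]
gripper_width: 0.0874
gripper_force: 0.0
```

```bash
python3 - <<'E'
from h import *
go(.593,-.1915,.023,-123)
cap('wrist','w4')
E
```

```text
t 17.15 tcp [ 0.5937 -0.1896  0.1336] rot [-180.      0.   -123.06] j6 -33.3 w 0.0874 f [0.8 0.1 0.3]
dp [  2.   -0.4 110.6] roll -0.001 dyaw 0.1
```

View pics/w4.png

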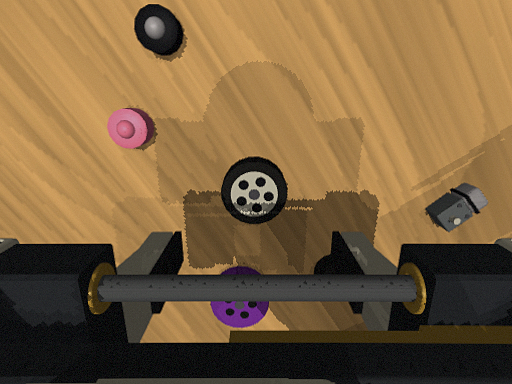

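The wheel is centred at about (254,190) between the jaws, and its neighbours are clear.

Request:
{"fn": "send_rows", "kwargs": {
  "steps": [
    {"dp": [1, 0, 45], "roll": 0, "jaw": 100},
    {"dp": [1, 0, 80], "roll": 0, "jaw": 100},
    {"dp": [1, 0, 110], "roll": 0, "jaw": 100},
    {"dp": [1, 0, 110], "roll": 0, "jaw": 100},
    {"dp": [1, 0, 110], "roll": 0, "jaw": 50}
  ]
}}

```text
time_s: 17.82
tcp_pos: [0.5941, -0.1905, 0.0247]
eef_rot: [-179.9, 0.0, -122.9]
contact_force: [-0.2, -0.5, -0.0]
gripper_width: 0.0818
gripper_force: 0.0
```

Request:
{"fn": "send_rows", "kwargs": {
  "steps": [
    {"dp": [0, 0, 0], "roll": 0, "jaw": 50},
    {"dp": [0, 0, 0], "roll": 0, "jaw": 50},
    {"dp": [0, 0, 0], "roll": 0, "jaw": 50},
    {"dp": [0, 0, 0], "roll": 0, "jaw": 50},
    {"dp": [0, 0, 0], "roll": 0, "jaw": 50}
  ]
}}

```text
time_s: 18.45
tcp_pos: [0.5939, -0.1908, 0.0246]
eef_rot: [-179.9, 0.0, -122.9]
contact_force: [-1.8, 1.0, 6.5]
gripper_width: 0.0594
gripper_force: 15.0
```

```bash
python3 - <<'E'
from h import *
print(w('w4',[(154,28)],.022))
go(.6547,.1713,.023,-123)
E
```

```text
[[ 0.58605561 -0.34251282  0.022     ]]
t 18.45 tcp [ 0.5939 -0.1908  0.0246] rot [-1.7992e+02  4.0000e-02 -1.2288e+02] j6 -33.0 w 0.0594 f [-1.8  1.   6.5]
dp [-337.1  145.5    1.6] roll 0.002 dyaw -0.1
```

Request:
{"fn": "send_rows", "kwargs": {
  "steps": [
    {"dp": [0, 0, -45], "roll": 0, "jaw": 50},
    {"dp": [-20, 9, -85], "roll": 0, "jaw": 50},
    {"dp": [-75, 32, -90], "roll": 0, "jaw": 50},
    {"dp": [-130, 56, -90], "roll": 0, "jaw": 50},
    {"dp": [-187, 81, -90], "roll": 0, "jaw": 50}
  ]
}}

```text
time_s: 19.08
tcp_pos: [0.6268, 0.0118, 0.114]
eef_rot: [-180.0, 0.0, -122.9]
contact_force: [1.5, -0.7, -1.1]
gripper_width: 0.0595
gripper_force: 15.0
```

Request:
{"fn": "send_rows", "kwargs": {
  "steps": [
    {"dp": [-55, 24, 0], "roll": 0, "jaw": 50},
    {"dp": [-110, 47, 0], "roll": 0, "jaw": 50},
    {"dp": [-150, 65, 0], "roll": 0, "jaw": 50},
    {"dp": [-150, 65, 30], "roll": 0, "jaw": 50},
    {"dp": [-150, 65, 55], "roll": 0, "jaw": 50}
  ]
}}

```text
time_s: 19.7
tcp_pos: [0.6531, 0.1724, 0.0575]
eef_rot: [180.0, -0.0, -122.8]
contact_force: [-0.6, 0.2, -1.4]
gripper_width: 0.0596
gripper_force: 15.0
```

Request:
{"fn": "send_rows", "kwargs": {
  "steps": [
    {"dp": [0, 0, 0], "roll": 0, "jaw": 50},
    {"dp": [0, 0, 0], "roll": 0, "jaw": 50}
  ]
}}

```text
time_s: 19.95
tcp_pos: [0.6542, 0.1715, 0.0595]
eef_rot: [-180.0, 0.0, -122.9]
contact_force: [0.3, -0.8, -0.0]
gripper_width: 0.0596
gripper_force: 15.0
```

```bash
python3 - <<'E'
from h import *
go(.6547,.1713,.0332,-123)
E
```

```text
t 19.95 tcp [0.6542 0.1715 0.0595] rot [-1.7996e+02  3.0000e-02 -1.2288e+02] j6 -64.1 w 0.0596 f [ 0.3 -0.8 -0. ]
dp [-0.1 -0.5 26.3] roll 0.002 dyaw -0.1
```

Request:
{"fn": "send_rows", "kwargs": {
  "steps": [
    {"dp": [0, 0, 10], "roll": 0, "jaw": 50},
    {"dp": [0, 0, 18], "roll": 0, "jaw": 50},
    {"dp": [0, 0, 23], "roll": 0, "jaw": 50},
    {"dp": [0, 0, 26], "roll": 0, "jaw": 50},
    {"dp": [0, 0, 26], "roll": 0, "jaw": 50}
  ]
}}

```text
time_s: 20.58
tcp_pos: [0.6537, 0.1716, 0.0327]
eef_rot: [-180.0, 0.0, -122.9]
contact_force: [0.4, 0.0, -0.2]
gripper_width: 0.0595
gripper_force: 15.0
```

Request:
{"fn": "send_rows", "kwargs": {
  "steps": [
    {"dp": [0, 0, 0], "roll": 0, "jaw": 85},
    {"dp": [0, 0, 0], "roll": 0, "jaw": 85},
    {"dp": [0, 0, 0], "roll": 0, "jaw": 85},
    {"dp": [0, 0, -50], "roll": 0, "jaw": 85},
    {"dp": [0, 0, -100], "roll": 0, "jaw": 100}
  ]
}}

```text
time_s: 21.2
tcp_pos: [0.6533, 0.1713, 0.1331]
eef_rot: [180.0, -0.1, -122.9]
contact_force: [0.2, 0.2, 0.8]
gripper_width: 0.0799
gripper_force: 0.0
```

Request:
{"fn": "send_rows", "kwargs": {
  "steps": [
    {"dp": [0, 0, 0], "roll": 0, "jaw": 100}
  ]
}}

```text
time_s: 21.32
tcp_pos: [0.6563, 0.1726, 0.1378]
eef_rot: [-179.7, 0.4, -122.8]
contact_force: [0.4, 1.3, -0.9]
gripper_width: 0.0862
gripper_force: 0.0
```

```bash
python3 - <<'E'
from h import *
c=cap('side','s3'); cv2.imwrite('pics/s3c.png',cv2.resize(c['image'][220:330,110:270],None,fx=5,fy=5,interpolation=cv2.INTER_CUBIC))
go(.5845,-.343,.13,-123)
print(w('top0',[((541.5)*.64-.5,(260.5)*.64-.5),((624)*.64-.5,(311)*.64-.5)],.022))
E
```

```text
t 21.38 tcp [0.6547 0.1722 0.1351] rot [-179.88    0.24 -122.88] j6 -64.1 w 0.0867 f [ 0.7 -1.1 -0.4]
dp [ 470.8 -220.7    3.6] roll 0.002 dyaw -0.1
[[ 0.65144718 -0.29609865  0.022     ]
 [ 0.57418241 -0.42653282  0.022     ]]
```

View pics/s3c.png

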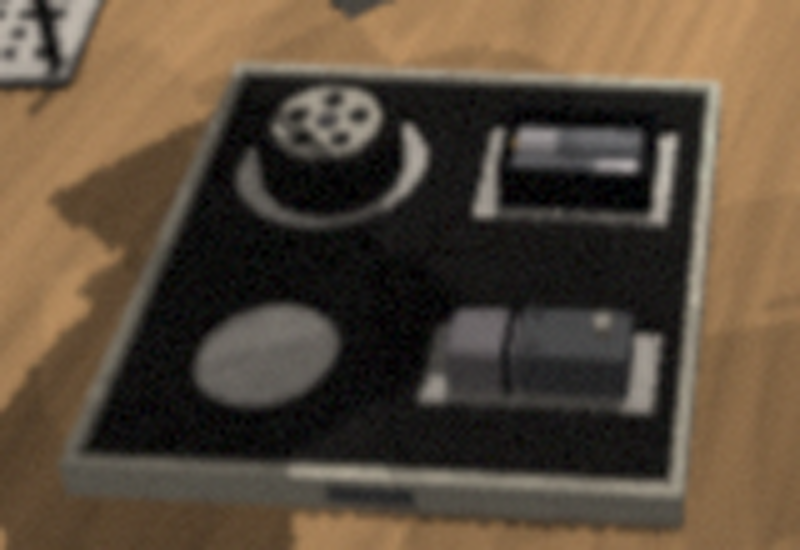

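The wheel is seated. Last is the castor.

Request:
{"fn": "send_rows", "kwargs": {
  "steps": [
    {"dp": [55, -26, 0], "roll": 0, "jaw": 75},
    {"dp": [110, -52, 0], "roll": 0, "jaw": 75},
    {"dp": [165, -78, 0], "roll": 0, "jaw": 75},
    {"dp": [220, -104, 0], "roll": 0, "jaw": 75},
    {"dp": [275, -130, 0], "roll": 0, "jaw": 75}
  ]
}}

```text
time_s: 22.0
tcp_pos: [0.6123, -0.1317, 0.1314]
eef_rot: [179.9, -0.0, -122.9]
contact_force: [0.6, -1.2, 0.1]
gripper_width: 0.0656
gripper_force: 0.0
```

Request:
{"fn": "send_rows", "kwargs": {
  "steps": [
    {"dp": [50, -23, 0], "roll": 0, "jaw": 75},
    {"dp": [100, -46, 0], "roll": 0, "jaw": 75},
    {"dp": [150, -70, 0], "roll": 0, "jaw": 75},
    {"dp": [195, -91, 0], "roll": 0, "jaw": 75},
    {"dp": [195, -91, 0], "roll": 0, "jaw": 75}
  ]
}}

```text
time_s: 22.62
tcp_pos: [0.5821, -0.3462, 0.1306]
eef_rot: [179.9, -0.0, -123.1]
contact_force: [0.1, 1.3, -0.3]
gripper_width: 0.0657
gripper_force: 0.0
```

Request:
{"fn": "send_rows", "kwargs": {
  "steps": [
    {"dp": [0, 0, 0], "roll": 0, "jaw": 75}
  ]
}}

```text
time_s: 22.75
tcp_pos: [0.5832, -0.3431, 0.1312]
eef_rot: [179.9, -0.0, -123.0]
contact_force: [-0.6, 0.2, -0.5]
gripper_width: 0.0654
gripper_force: 0.0
```

```bash
python3 - <<'E'
from h import *
go(.585,-.343,.0225,-123)
cap('wrist','w5')
E
```

```text
t 22.75 tcp [ 0.5832 -0.3431  0.1312] rot [ 1.7988e+02 -2.0000e-02 -1.2295e+02] j6 -18.9 w 0.0654 f [-0.6  0.2 -0.5]
dp [ -1.1  -1.7 108.7] roll 0.001 dyaw -0.0
```

View pics/w5.png

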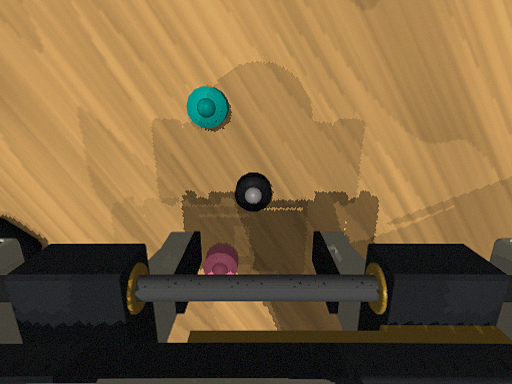

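The castor is centred at (254,192), and both look-alikes are clear of the fingers.

Request:
{"fn": "send_rows", "kwargs": {
  "steps": [
    {"dp": [-1, -1, 45], "roll": 0, "jaw": 75},
    {"dp": [-1, -1, 80], "roll": 0, "jaw": 75},
    {"dp": [-1, -1, 109], "roll": 0, "jaw": 75},
    {"dp": [-1, -1, 109], "roll": 0, "jaw": 75},
    {"dp": [-1, -1, 109], "roll": 0, "jaw": 25}
  ]
}}

```text
time_s: 23.42
tcp_pos: [0.5864, -0.3424, 0.0247]
eef_rot: [-179.9, 0.0, -122.8]
contact_force: [-0.1, -0.1, 0.1]
gripper_width: 0.0605
gripper_force: 0.0
```

Request:
{"fn": "send_rows", "kwargs": {
  "steps": [
    {"dp": [0, 0, 0], "roll": 0, "jaw": 25},
    {"dp": [0, 0, 0], "roll": 0, "jaw": 25},
    {"dp": [0, 0, 0], "roll": 0, "jaw": 25},
    {"dp": [0, 0, 0], "roll": 0, "jaw": 25},
    {"dp": [0, 0, 0], "roll": 0, "jaw": 25}
  ]
}}

```text
time_s: 24.05
tcp_pos: [0.5857, -0.343, 0.0244]
eef_rot: [-179.9, 0.0, -122.9]
contact_force: [-0.2, 1.5, 5.3]
gripper_width: 0.0331
gripper_force: 15.0
```

```bash
python3 - <<'E'
from h import *
go(.634,.2695,.0225,-123)
E
```

```text
t 24.05 tcp [ 0.5857 -0.343   0.0244] rot [-1.7994e+02  1.0000e-02 -1.2288e+02] j6 -19.0 w 0.0331 f [-0.2  1.5  5.3]
dp [-540.6  292.     1.7] roll 0.002 dyaw -0.1
```

Request:
{"fn": "send_rows", "kwargs": {
  "steps": [
    {"dp": [0, 0, -40], "roll": 0, "jaw": 25},
    {"dp": [-10, 5, -80], "roll": 0, "jaw": 25},
    {"dp": [-60, 32, -90], "roll": 0, "jaw": 25},
    {"dp": [-110, 59, -90], "roll": 0, "jaw": 25},
    {"dp": [-160, 86, -90], "roll": 0, "jaw": 25}
  ]
}}

```text
time_s: 24.68
tcp_pos: [0.5999, -0.1603, 0.1137]
eef_rot: [-180.0, 0.0, -122.9]
contact_force: [0.7, 0.7, -0.3]
gripper_width: 0.0332
gripper_force: 15.0
```

Request:
{"fn": "send_rows", "kwargs": {
  "steps": [
    {"dp": [-45, 24, 0], "roll": 0, "jaw": 25},
    {"dp": [-90, 49, 0], "roll": 0, "jaw": 25},
    {"dp": [-135, 73, 0], "roll": 0, "jaw": 25},
    {"dp": [-180, 98, 0], "roll": 0, "jaw": 25},
    {"dp": [-225, 122, 0], "roll": 0, "jaw": 25}
  ]
}}

```text
time_s: 25.3
tcp_pos: [0.6195, 0.095, 0.1134]
eef_rot: [180.0, -0.0, -122.9]
contact_force: [0.5, -0.7, 0.0]
gripper_width: 0.0329
gripper_force: 15.0
```

Request:
{"fn": "send_rows", "kwargs": {
  "steps": [
    {"dp": [-45, 24, 0], "roll": 0, "jaw": 25},
    {"dp": [-90, 49, 0], "roll": 0, "jaw": 25},
    {"dp": [-130, 70, 0], "roll": 0, "jaw": 25},
    {"dp": [-156, 84, 0], "roll": 0, "jaw": 25},
    {"dp": [-156, 84, 30], "roll": 0, "jaw": 25}
  ]
}}

```text
time_s: 25.92
tcp_pos: [0.6355, 0.2731, 0.0853]
eef_rot: [-179.9, 0.3, -122.7]
contact_force: [0.6, -1.0, -0.8]
gripper_width: 0.0333
gripper_force: 15.0
```

Request:
{"fn": "send_rows", "kwargs": {
  "steps": [
    {"dp": [0, 0, 20], "roll": 0, "jaw": 25},
    {"dp": [0, 0, 20], "roll": 0, "jaw": 25},
    {"dp": [0, 0, 20], "roll": 0, "jaw": 25}
  ]
}}

```text
time_s: 26.3
tcp_pos: [0.6345, 0.2699, 0.0644]
eef_rot: [-180.0, 0.0, -122.9]
contact_force: [-0.7, 0.2, -0.7]
gripper_width: 0.0334
gripper_force: 15.0
```

```bash
python3 - <<'E'
from h import *
go(.634,.2695,.033,-123)
E
```

```text
t 26.3 tcp [0.6345 0.2699 0.0644] rot [-1.7997e+02  3.0000e-02 -1.2290e+02] j6 -72.1 w 0.0334 f [-0.7  0.2 -0.7]
dp [ 0.6  0.2 31.4] roll 0.002 dyaw -0.1
```

Request:
{"fn": "send_rows", "kwargs": {
  "steps": [
    {"dp": [1, 0, 14], "roll": 0, "jaw": 25},
    {"dp": [1, 0, 23], "roll": 0, "jaw": 25},
    {"dp": [1, 0, 29], "roll": 0, "jaw": 25},
    {"dp": [1, 0, 32], "roll": 0, "jaw": 25},
    {"dp": [1, 0, 32], "roll": 0, "jaw": 25}
  ]
}}

```text
time_s: 26.92
tcp_pos: [0.6332, 0.269, 0.0323]
eef_rot: [-180.0, -0.0, -122.9]
contact_force: [-2.6, -1.7, 6.2]
gripper_width: 0.0331
gripper_force: 15.0
```

Request:
{"fn": "send_rows", "kwargs": {
  "steps": [
    {"dp": [0, 0, 0], "roll": 0, "jaw": 60},
    {"dp": [0, 0, 0], "roll": 0, "jaw": 60},
    {"dp": [0, 0, 0], "roll": 0, "jaw": 60},
    {"dp": [0, 0, -50], "roll": 0, "jaw": 60},
    {"dp": [0, 0, -100], "roll": 0, "jaw": 60}
  ]
}}

```text
time_s: 27.55
tcp_pos: [0.6331, 0.2689, 0.1319]
eef_rot: [180.0, -0.1, -122.9]
contact_force: [1.1, 0.5, 0.4]
gripper_width: 0.0524
gripper_force: 0.0
```

Request:
{"fn": "send_rows", "kwargs": {
  "steps": [
    {"dp": [50, 0, 0], "roll": 0, "jaw": 60},
    {"dp": [100, 0, 0], "roll": 0, "jaw": 60},
    {"dp": [150, 0, 0], "roll": 0, "jaw": 60},
    {"dp": [200, 0, 0], "roll": 0, "jaw": 60},
    {"dp": [200, 0, 0], "roll": 0, "jaw": 60}
  ]
}}

```text
time_s: 28.18
tcp_pos: [0.5228, 0.0988, 0.1319]
eef_rot: [180.0, -0.0, -123.0]
contact_force: [0.6, 0.7, 0.8]
gripper_width: 0.0524
gripper_force: 0.0
```

```bash
python3 - <<'E'
from h import *
c=cap('side','s4'); a=cv2.resize(c['image'][220:330,110:270],(480,330),interpolation=cv2.INTER_CUBIC)
c=cap('top','t4'); b=cv2.resize(c['image'][120:270,80:300],(480,327)[:2],interpolation=cv2.INTER_CUBIC)[:270]
cv2.imwrite('pics/fin.png',np.vstack([a,b])[:600])
E
```

```text
(no output)
```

View pics/fin.png

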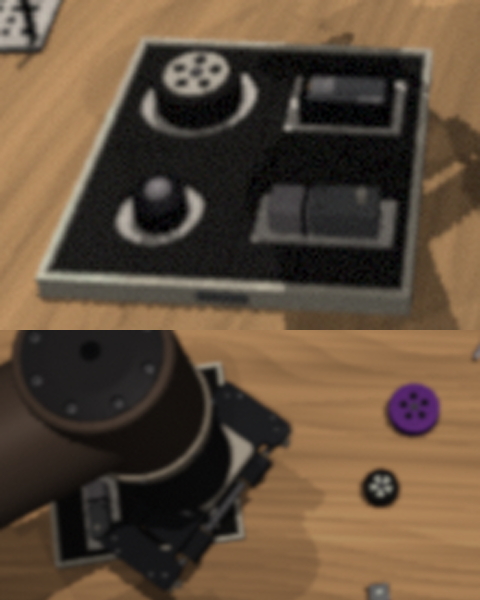

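The side view shows all four parts seated in their recesses. The top view shows the small wheel where it was and the gripper clear of everything.

```bash
python3 -c "
from h import *
print(r.close_job())"
```

```text
the job is handed in; nothing more can be done
None
```

The large wheel, long motor, battery case and ball castor are all in their matching recesses and look flat in the last side view, the smaller wheel and shorter motor were left alone, and the job was handed in at about 28 s without returning a verdict.

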